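Hold a fuse hatch's hinge knuckle in line on the tester case

TASK

Take the white fuse hatch out of its wooden stand and lower its hinge knuckle between the two hinge knuckles on the blue tester case, until the three holes are in one line and the hinge pin could be slid straight through; either face of the hatch may point forward. Finish while still holding the hatch there, upright and still, carried by the gripper alone and not resting on the case, and leave everything else on the bench undisturbed (do not fit the pin).

Things in the scene. Friction and masses are not known exactly. Their poses are not given: they have to be found in the camera images.
- hatch_center (a point): Centre of the loose hatch's white panel: 20 mm thick (its x), 110 wide (its y), 90 tall (its z, up), 0.25 kg. Starts upright in the wooden stand's slots, panel from 50 to 140 mm above the bench. Take it from above across its 20 mm thickness, in the upper half, mid-width. Under its middle hang a short steel neck and one knuckle. Steel straps (44 mm wide, 35 tall, 1 proud) cover both faces low down.
- hatch_hole (a point): Middle of the hole in the hatch's only steel knuckle, 63 mm straight below the panel's centre and 18 mm below its underside. Knuckle: tube along the hatch's y, 26 mm outside, 13 mm hole, 30 mm long. Same axes as the hatch (y along the hole, z up).
- case_hole (a point): Point on the fixed tester case's hinge axis midway between its two knuckles: the hatch's hole must come here. Axis = this frame's y, level, 90 mm above the bench, z up. Knuckles: tubes 26 mm outside, 13 mm hole, 30 long, gap 38 (4 mm to spare each side). The gap is empty down to 59 mm above the bench. With holes in line the upright panel's underside is 5 mm clear above the fixed knuckles.
- stand: Fixed wooden stand that holds the hatch, base 90 x 130 mm, origin at the middle of its underside, y along the hatch's width. Posts 14 mm wide at y = -45 and +45 mm have slots 23 mm wide, floor 50 mm and cheek tops 72 mm above the bench; the knuckle hangs free between the posts. Stand and case may swap sides of the bench.
- pin: Loose brass hinge pin, 8 mm across, 100 mm long with a 13 mm square head, lying in a black open tray (70 x 140 mm, 22 mm high) at the far middle of the bench. Leave it there. Origin under its middle.
- plug: Loose black and white electrical plug body standing on end, 52 mm across, 81 mm tall, at the far left. Leave alone. Origin under its middle.
- socket: Loose black and white electrical socket body standing on end, 52 mm across, 67 mm tall, at the far right. Leave alone. Origin under its middle.
- screwdriver: Loose screwdriver, 200 mm long, lying at the right side. Leave alone. Origin near its middle.
- wrench: Loose wrench, 170 mm long, lying at the left side. Leave alone. Origin near its middle.
- cleaner: Loose yellow spray can, 56 mm across, 150 mm tall, at the far left. Leave alone. Origin under its middle.
- cup: Loose green cup, 70 mm across, 60 mm tall, at the far right. Leave alone. Origin under its middle.
- hatch: The whole loose hatch (white panel with steel neck and knuckle); origin in the middle of the panel's underside, 45 mm below the panel's centre, axes as hatch_center.
- case: The whole fixed blue tester case, 160 (x) x 180 (y) mm, top 55 mm high, with its fixed hinge leaf on top; origin at the middle of its underside; its hinge axis lies 45 mm towards its +x. Axes as case_hole.
Not all that is in view belongs to the job. What is shaped like the hatch but purple or yellow is not meant.

How it is judged (in metres and radians):
On the way:
1. the hatch is lifted clear of its stand in the fingers (height (world z) of hatch_hole above 0.055 m and contact force between the fingers and hatch above 1 N and contact force between hatch and stand below 0.1 N), for 0.2 s.
At the end, for the whole second after the job is handed in: Hatch in the fingers (over 1 N), under 20 mm/s, pressing on the case with under 1 N; middle of its hole within 3 mm across the hinge axis (forward and in height, each) and 5 mm along it of the point midway between the case knuckles; axes within 0.06 rad; hatch upright within 0.1 rad (x of hatch_hole in the frame of case_hole between -0.003 and 0.003 m and z of hatch_hole in the frame of case_hole between -0.003 and 0.003 m and y of hatch_hole in the frame of case_hole between -0.005 and 0.005 m and angle between the y axis of hatch_hole and the y axis of case_hole, either way round below 0.06 rad and angle between hatch_hole's own z axis and vertical below 0.1 rad and contact force between the fingers and hatch above 1 N and contact force between hatch and case below 1 N and linear speed of hatch below 0.02 m/s); the arm keeps its last pose, push and grip.
It fails at once if a bystander (pin, plug, socket, screwdriver, wrench, spray can, cup) is moved by more than 30 mm (distance of any of pin, plug, socket, screwdriver, wrench, cleaner, cup from where it was at the start of the episode above 0.03 m).
It also fails if it takes over 42 s, if anything falls off the work surface, if the arm or the gripper's body presses on something with over 40 N, if the wrist force passes 120 N, or if a joint passes its speed limit or range.

ROBOT

A 6-joint arm with a two-finger parallel gripper is mounted at the origin on the work surface. World frame = base frame: x ahead of the robot, y to its left, z up, the work surface at z = 0. Lengths are in m, angles in degrees, forces in N, time in s.
With the tool pointing down it reaches from about 0.25 to 0.725 m from the base axis. Payload 9.7 kg.
Tool frame: the origin (TCP) lies at the very end of the fingers, on their centre line; the grasp point (between the pads) lies 19 mm behind it; x points along the fingers, z is the direction in which the jaws open and shut, and the axes are right-handed (so a half turn about x gives the same grasp; the last joint's range is limited). The gripper opens to 85 mm and grips with 20 to 120 N. Pads are 22 mm wide; open, the fingers measure 114 mm over their backs; the gripper's body (76 mm by 85 mm) begins 54 mm behind the grasp point. The pads swing forward as they close: fully open they stand 13 mm farther back than shut.
Start: joints at [-75.802, 4.979, 10.078, 95.1, 0, 90], TCP at [0.135, -0.533, 0.231] pointing down, gripper open.
Joint ranges: [-179.16, 179.16], [-48.56, 103.87], [-65.8, 70.77], [-126.05, 130.52], [-82.76, 87.17], [-180, 180]. Speed limits (degrees/s): [127.2, 127.2, 147.25, 180, 180, 180].

INTERFACE

Orientations are given as [roll, pitch, yaw] about the fixed x, y, z axes, in that order (R = Rz(yaw) Ry(pitch) Rx(roll)).
In Python, from workcell import sensors, vision, job_done gives the robot as it stands.
- The arm moves only by the tool carry_out, never from a script. Its argument "increments" is a list of rows, each a list of 7 numbers: the turn, a rotation vector about the tool's x, y, z in degrees, then the shift along the tool's x, y, z in mm, then the opening in per cent of the stroke, from 0 (shut) to 100 (fully open). A call has 1 to 12 rows; each row shifts and turns the commanded pose from where the row before left it, along the tool's axes as they then stand; what a row does not reach is not made up. A row lasts 1/8 s, in which the tool goes at most 62.5 mm and 10.7 degrees, less where a joint would pass 70% of its speed; a pose out of reach is approached as far as the arm can. A call is refused whole if a number of a shift passes 62.5 or a number of a turn 10.7, either way. A call with a gripper value outside its range is refused whole. The fingers move at their own pace and stop on an object; "squeeze" is the grip in N (left out, the last holds). Time passes only in rows, so rows that do not move let the fingers close. It gives the time, the measured TCP pose, the force and the opening at its end, in the units of the state.
- sensors.get_obs(): the state, without advancing time (a new reading comes with each control period).
- vision.camera(name): name is "scene" or "top" or "wrist"; returns the picture (400x640x3 uint8, red, green, blue); there is no depth.
- vision.calibration(name): a dict with "camera_matrix" (3x3 intrinsics, pixels), "extrinsics" (4x4, takes a point from world to camera coordinates); the wrist camera has in their place "mount" (4x4, takes a point from camera to tool coordinates, whose origin is the TCP and whose axes are the tool frame's). Camera axes: x right, y up, looking along -z (the intrinsics and any distortion apply to the point x, -y, -z); pixel columns grow to the right and rows downward; lengths in m; the calibration is good to about 2 mm. A picture is of the moment at which its call begins: read the wrist's pose just before it. calibration takes no time and is no camera call.
- job_done(): hands the job in, once; it reports no verdict.
The state is a dict: "time": time; "q": joint angles; "qd": joint speeds; "joint_efforts": joint torques, N m; "ee_pos": TCP position; "tcp_rot": TCP orientation; "wrist_force": force on the tool from outside, world axes, zero at the start; "torque": the same for the moment, N m; "opening": finger opening in m.
Only numpy, scipy, OpenCV 4.12 (cv2) and the standard library are available. Lean on these libraries where they do the work, as an engineer would, in place of code of your own. Each camera call takes 0.05 s, during which the arm holds its last target.

## Working session

There is one attempt and no reset: what is moved stays moved. The work goes in short steps, Python scripts to look and compute and a tool call to move; the robot and the scene stay as the last step left them, time stands still between calls to the robot, and variables do not carry over. Pictures are saved under pics/ and viewed, and the job is handed in when it is done.

Besides the shell and the picture viewer there is one more tool, called after ">>>" by a JSON object that holds its "api" and its "payload", one argument or row to a line. carry_out: Moves the arm, as the interface text tells. Its arguments: {"type":"object","properties":{"increments":{"type":"array"},"squeeze":{"type":"number"}},"required":["increments"]}

```bash
ls; mkdir -p pics
python3 - <<'E'
from workcell import sensors, vision
import cv2
o=sensors.get_obs();print(o)
for n in ("scene","top"):
    im=vision.camera(n);cv2.imwrite(f"pics/{n}0.png",im[:,:,::-1]);c=vision.calibration(n);print(n,c)
print(vision.calibration("wrist"))
E
```

```text
pics
{'time': 0.0, 'q': array([-7.58015388e+01,  5.01104575e+00,  1.00351926e+01,  9.50961720e+01,
       -1.33430398e-03,  8.99996066e+01]), 'qd': array([ 0.0300139 , -0.02660375,  0.05663195, -0.04789681, -0.07507464,
        0.09809985]), 'joint_efforts': array([ 1.12208704e-04, -5.20387709e+01,  4.64804327e+01,  1.64474070e-02,
       -9.15388614e-05,  1.44593048e-05]), 'ee_pos': array([ 0.13484934, -0.53300667,  0.23059017]), 'tcp_rot': array([-178.93908113,   89.92796247,  105.25977434]), 'wrist_force': array([-0.09935703, -0.98766281, -0.07594101]), 'torque': array([ 0.00576149, -0.04770808,  0.0204509 ]), 'opening': 0.08545127129565212}
scene {'camera_matrix': array([[419.19190576,   0.        , 317.42647114],
       [  0.        , 419.19190576, 198.67381397],
       [  0.        ,   0.        ,   1.        ]]), 'extrinsics': array([[-0.85261524,  0.52229328, -0.01603093,  0.463197  ],
       [-0.42728998, -0.6792117 ,  0.59673673,  0.16618892],
       [ 0.30078319,  0.51563668,  0.80227694, -1.47232196],
       [ 0.        ,  0.        ,  0.        ,  1.        ]])}
top {'ca
[... 348 characters left out ...]
01],
       [-1.58390390e-01,  8.28195556e-04,  9.87376219e-01,
        -1.52383665e+00],
       [ 0.00000000e+00,  0.00000000e+00,  0.00000000e+00,
         1.00000000e+00]])}
{'camera_matrix': array([[286.00295348,   0.        , 318.11045186],
       [  0.        , 286.00295348, 201.90929232],
       [  0.        ,   0.        ,   1.        ]]), 'mount': array([[-8.69240955e-04,  2.81752392e-01, -9.59486755e-01,
        -1.40936520e-01],
       [-1.91477611e-04,  9.59487053e-01,  2.81752653e-01,
         7.28491708e-02],
       [ 9.99999604e-01,  4.28631177e-04, -7.80076168e-04,
        -3.51575604e-04],
       [ 0.00000000e+00,  0.00000000e+00,  0.00000000e+00,
         1.00000000e+00]])}
```

View pics/scene0.png

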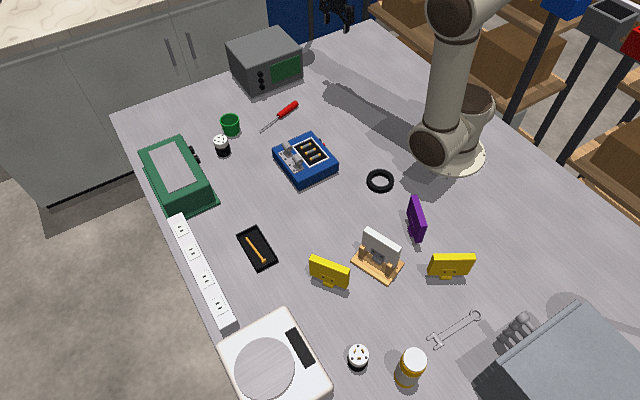

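View pics/top0.png

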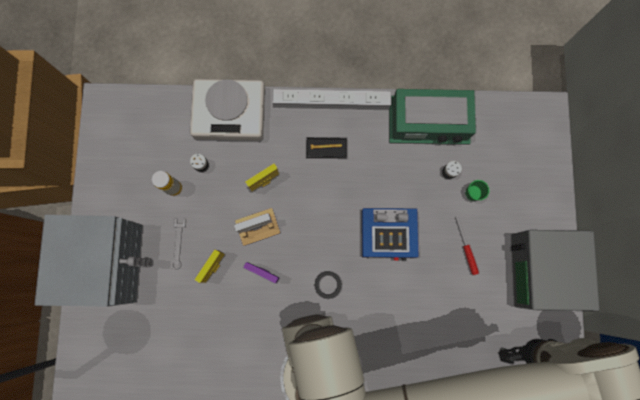

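The scene picture shows the stand with the white hatch at about (380,255), and the case at about (305,160). In the top picture the hatch's top edge is at about (254,221) and the case hinge at about (391,215). Decoys stand around the hatch.

```bash
cat > h.py <<'E'
import numpy as np, cv2
from scipy.spatial.transform import Rotation as R
from workcell import sensors, vision
def pose(o):
    T=np.eye(4);T[:3,:3]=R.from_euler('xyz',o['tcp_rot'],degrees=True).as_matrix();T[:3,3]=o['ee_pos'];return T
def cam(name,o=None):
    c=vision.calibration(name);K=c['camera_matrix']
    M=np.linalg.inv(c['extrinsics']) if name!='wrist' else pose(o)@c['mount']
    return K,M  # M cam->world
def ray(KM,uv,z):
    K,M=KM;u,v=uv
    d=np.array([(u-K[0,2])/K[0,0],-(v-K[1,2])/K[1,1],-1.])
    d=M[:3,:3]@d;p=M[:3,3];return p+d*(z-p[2])/d[2]
def proj(KM,P):
    K,M=KM;q=np.linalg.inv(M)@np.r_[P,1];return np.array([K[0,0]*q[0]/-q[2]+K[0,2],K[1,1]*-q[1]/-q[2]+K[1,2]])
E
python3 - <<'E'
from h import *
t=cam('top');s=cam('scene')
im=cv2.imread('pics/top0.png')
cv2.imwrite('pics/topz1.png',cv2.resize(im[155:305,180:320],None,fx=5,fy=5,interpolation=2)[:600,:700])
cv2.imwrite('pics/topz2.png',cv2.resize(im[195:275,345:435],None,fx=7,fy=7,interpolation=2))
im=cv2.imread('pics/scene0.png')
cv2.imwrite('pics/sz.png',cv2.resize(im[185:305,300:480],None,fx=4.4,fy=4.4,interpolation=2))
for n,p,z in (("hatchtop",(254,221),.14),("standc",(257,227),0.02),("hinge",(391,215),.09),("purple",(262,271),.1),("y1",(263,177),.1),("y2",(209,266),.1),("case",(390,235),.055)):print(n,ray(t,p,z).round(3))
print(t[1][:3,3],s[1][:3,3])
E
```

```text
hatchtop [0.479 0.212 0.14 ]
standc [0.474 0.217 0.02 ]
hinge [ 0.512 -0.215  0.09 ]
purple [0.329 0.186 0.1  ]
y1 [0.626 0.194 0.1  ]
y2 [0.341 0.351 0.1  ]
case [ 0.451 -0.217  0.055]
[0.30429873 0.02107022 1.59211571] [0.90878938 0.63013599 1.08946439]
```

View pics/topz1.png

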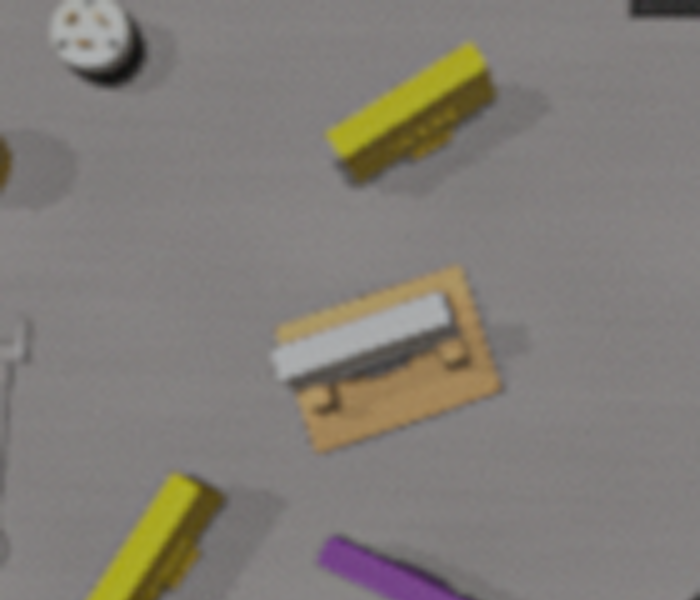

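View pics/topz2.png

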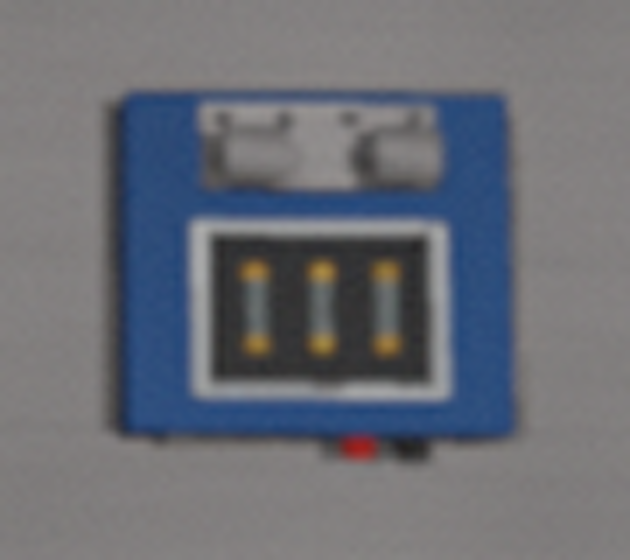

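View pics/sz.png

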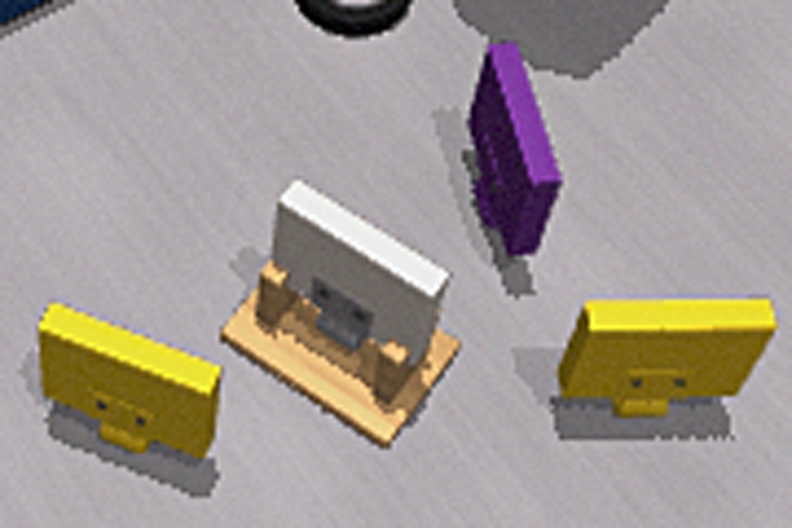

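```bash
cat >> h.py <<'E'
def down(zyaw):  # tool x down, tool z at world yaw (deg)
    a=np.radians(zyaw);x=np.array([0,0,-1.]);z=np.array([np.cos(a),np.sin(a),0]);return np.c_[x,np.cross(z,x),z]
def plan(p,Rt):
    o=sensors.get_obs();T=pose(o);rv=R.from_matrix(T[:3,:3].T@Rt).as_rotvec(degrees=True)
    d=np.array(p)-T[:3,3]
    print('tool z yaw',np.degrees(np.arctan2(T[1,2],T[0,2])).round(2),'q',o['q'].round(1),'t',o['time'])
    print('rotvec',rv.round(2),'shift after turn',(Rt.T@d*1000).round(1),'shift before',(T[:3,:3].T@d*1000).round(1))
E
python3 - <<'E'
from h import *
t=cam('top')
c=[ray(t,(180+u/5,155+v/5),.14) for u,v in ((272,350),(440,293),(453,320),(285,378))]
for x in c:print(x.round(4))
c=np.array(c);print('ctr',c.mean(0),'yaw of y axis',[np.degrees(np.arctan2(*(b-a)[[1,0]])) for a,b in((c[1],c[0]),(c[2],c[3]))],np.linalg.norm(c[1]-c[0]),np.linalg.norm(c[2]-c[1]))
print(pose(sensors.get_obs()).round(3))
plan((.47,-.2,.3),down(0));plan((.47,-.2,.3),down(180))
E
```

```text
[0.4658 0.2711 0.14  ]
[0.5026 0.1697 0.14  ]
[0.4861 0.1612 0.14  ]
[0.4488 0.2625 0.14  ]
ctr [0.4758234  0.21614972 0.14      ] yaw of y axis [np.float64(109.98427617174943), np.float64(110.25467980836422)] 0.10788700661971341 0.01859397760002689
[[-0.     0.969  0.245  0.135]
 [ 0.001  0.245 -0.969 -0.533]
 [-1.     0.    -0.001  0.231]
 [ 0.     0.     0.     1.   ]]
tool z yaw -75.8 q [-75.8   5.   10.   95.1   0.   90. ] t 0.1
rotvec [-7.58e+01 -6.00e-02 -5.00e-02] shift after turn [-69.3 333.  335.1] shift before [ -69.   406.6 -240.7]
tool z yaw -75.8 q [-75.8   5.   10.   95.1   0.   90. ] t 0.1
rotvec [ 1.042e+02 -5.000e-02  6.000e-02] shift after turn [ -69.3 -333.  -335.1] shift before [ -69.   406.6 -240.7]
```

>>> {"api": "carry_out", "payload": {
  "increments": [
    [-9.5,0,0,-10,0,0,100],
    [-9.5,0,0,-10,0,0,100],
    [-9.5,0,0,-10,0,0,100],
    [-9.5,0,0,-10,0,0,100],
    [-9.5,0,0,0,0,0,100],
    [-9.5,0,0,0,0,0,100],
    [-9.5,0,0,0,0,0,100],
    [-9.3,0,0,0,0,0,100]
  ]
}}

```text
time: 1.1
ee_pos: [0.1349, -0.5331, 0.2709]
tcp_rot: [104.2, 90.0, 104.5]
wrist_force: [0.7, 0.1, 0.3]
opening: 0.0853
```

>>> {"api": "carry_out", "payload": {
  "increments": [
    [0,0,0,0,40,47,100],
    [0,0,0,0,40,47,100],
    [0,0,0,0,40,47,100],
    [0,0,0,0,40,47,100],
    [0,0,0,0,40,47,100],
    [0,0,0,0,40,47,100],
    [0,0,0,20,40,47,100],
    [0,0,0,20,38,48,100],
    [0,0,0,0,0,0,100],
    [0,0,0,0,0,0,100]
  ]
}}

```text
time: 2.35
ee_pos: [0.5085, -0.2178, 0.2325]
tcp_rot: [173.3, 89.9, 173.3]
wrist_force: [0.3, -0.5, -0.6]
opening: 0.0851
```

Run:
```python
from h import *
o=sensors.get_obs();im=vision.camera('wrist');cv2.imwrite('pics/w1.png',im[:,:,::-1]);np.save('w1.npy',pose(o))
print(o['time'],o['ee_pos'],o['tcp_rot'],o['qd'].max())
```

```text
2.35 [ 0.508503   -0.21775949  0.23246386] [173.30284129  89.94916709 173.34231578] 0.47208714720463135
```

View pics/w1.png

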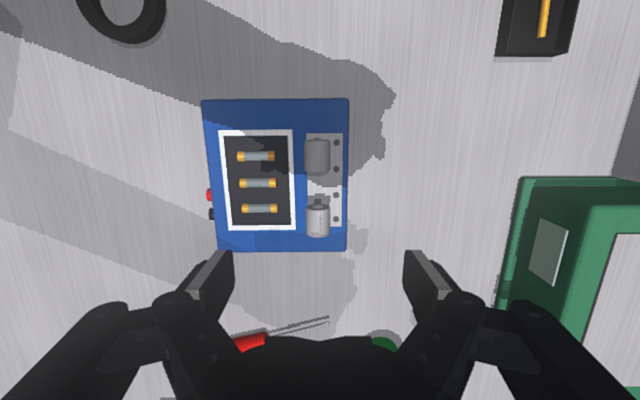

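The wrist picture shows the case's two knuckles unobstructed at about (317,155) and (318,218). I'll go closer.

>>> {"api": "carry_out", "payload": {
  "increments": [
    [0,0,0,25,0,0,100],
    [0,0,0,25,0,0,100],
    [0,0,0,15,0,0,100],
    [0,0,0,0,0,0,100],
    [0,0,0,0,0,0,100]
  ]
}}

```text
time: 3.02
ee_pos: [0.5089, -0.2183, 0.1688]
tcp_rot: [-23.0, 89.9, -23.0]
wrist_force: [0.1, -0.7, 0.7]
opening: 0.0858
```

Run:
```python
from h import *
o=sensors.get_obs();im=vision.camera('wrist')[:,:,::-1];cv2.imwrite('pics/w2.png',im);np.save('w2.npy',pose(o))
cv2.imwrite('pics/w2z.png',cv2.resize(im[110:270,230:390],None,fx=3.75,fy=3.75,interpolation=cv2.INTER_CUBIC))
print(o['time'],o['ee_pos'],o['tcp_rot'],o['qd'].max())
```

```text
3.025 [ 0.508919   -0.21828183  0.16884441] [-23.00294613  89.91171883 -23.03924487] 0.2649028789355614
```

View pics/w2z.png

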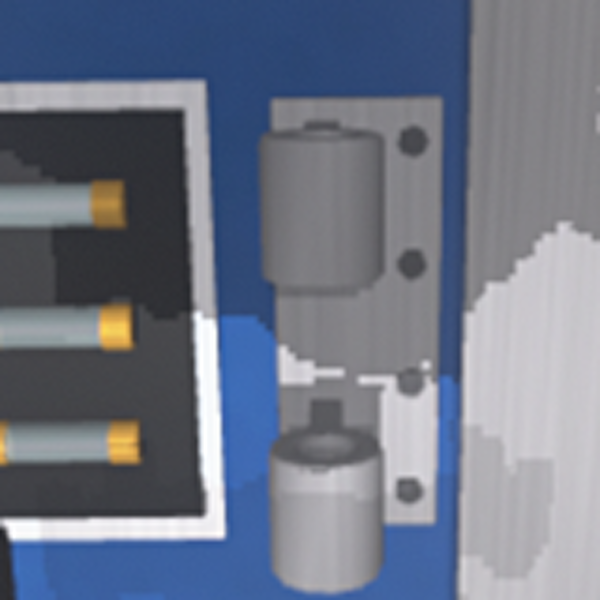

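```bash
cat > fitcase.py <<'E'
from h import *
from scipy.optimize import least_squares
def hull(KM,c,yaw,y0,y1,r=.013):
    a=np.radians(yaw);Rz=np.array([[np.cos(a),-np.sin(a),0],[np.sin(a),np.cos(a),0],[0,0,1]])
    out=[]
    for y in (y0,y1):
        for th in np.linspace(0,2*np.pi,120,endpoint=False):
            out.append(proj(KM,c+Rz@np.array([r*np.cos(th),y,r*np.sin(th)])))
    return np.array(out)
def ext(P):return np.r_[P[:,0].min(),P[:,0].max(),P[:,1].min(),P[:,1].max()]
def fit(KM,m1,m2,fz=True,yaw0=0,g=(.51,-.215)):
    def f(p):
        c=np.array([p[0],p[1],p[3]/10 if fz else .09]);return np.r_[ext(hull(KM,c,p[2]*100,.019,.049))-m1,ext(hull(KM,c,p[2]*100,-.049,-.019))-m2]
    r=least_squares(f,[*g,yaw0,.9][:4 if fz else 3],diff_step=1e-4);return r.x*np.array([1,1,100,.1][:len(r.x)]),r.fun
E
python3 - <<'E'
from fitcase import *
im=cv2.imread('pics/w2.png')
K=vision.calibration('wrist');KM=(K['camera_matrix'],np.load('w2.npy')@K['mount'])
z=lambda x,o:o+(np.array(x)+.5)/3.75-.5
m1=np.r_[z([261,385],230),z([129,294],110)]
m2=np.r_[z([270,384],230),z([427,593],110)]
for fz in (True,False):
    p,r=fit(KM,m1,m2,fz);print(p,r.round(2))
p,_=fit(KM,m1,m2,False)
big=cv2.resize(im[110:270,230:390],None,fx=3.75,fy=3.75,interpolation=cv2.INTER_CUBIC)
for y0,y1 in((.019,.049),(-.049,-.019)):
    h=hull(KM,np.array([p[0],p[1],.09]),p[2],y0,y1)
    h=((h-[230,110]+.5)*3.75-.5).astype(int)
    for q in(h[:120],h[120:]):cv2.polylines(big,[q.reshape(-1,1,2)],True,(0,255,0),1)
cv2.imwrite('pics/w2o.png',big)
E
```

```text
[ 0.50888491 -0.2160911   0.57565172  0.08587168] [-0.34  0.34  0.51 -0.14 -0.31  0.32 -0.69  0.29]
[ 0.50890327 -0.21487539  0.56696089] [-0.68  0.67 -0.57 -0.42 -0.59  0.6  -0.33  1.52]
```

View pics/w2o.png

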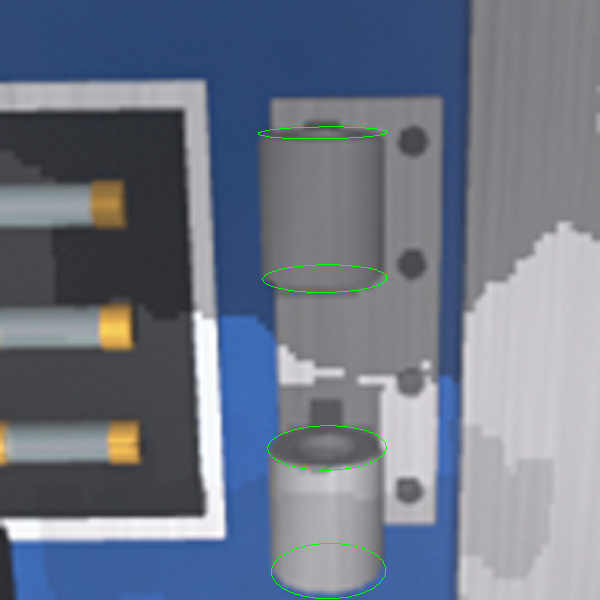

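The fit puts the case hinge at about (0.509, -0.2155) with yaw near 0.6°. The outline sits well, apart from a few mm of camera height bias. Next I'll look at the hatch from the same relative pose.

>>> {"api": "carry_out", "payload": {
  "increments": [
    [0,0,0,-25,48,-4,100],
    [0,0,0,-25,48,-4,100],
    [0,0,0,0,56,-4,100],
    [0,0,0,0,56,-4,100],
    [0,0,0,0,56,-4,100],
    [0,0,0,0,56,-4,100],
    [0,0,0,0,56,-4,100],
    [0,0,0,0,56,-4,100],
    [-10,0,0,0,0,0,100],
    [-10,0,0,0,0,0,100],
    [0,0,0,0,0,0,100],
    [0,0,0,0,0,0,100]
  ]
}}

```text
time: 4.58
ee_pos: [0.477, 0.2141, 0.2181]
tcp_rot: [4.2, 90.0, 24.0]
wrist_force: [-0.4, -0.5, 0.4]
opening: 0.0854
```

Run:
```python
from h import *
o=sensors.get_obs();im=vision.camera('wrist')[:,:,::-1];cv2.imwrite('pics/w3.png',im);np.save('w3.npy',pose(o))
cv2.imwrite('pics/w3z.png',cv2.resize(im[100:300,200:440],None,fx=3,fy=3,interpolation=cv2.INTER_CUBIC))
print(o['time'],o['ee_pos'],o['tcp_rot'],o['qd'].max())
```

```text
4.575 [0.47695329 0.21412653 0.21810425] [ 4.24173814 89.95873471 24.0067418 ] 0.04243316617992762
```

View pics/w3.png

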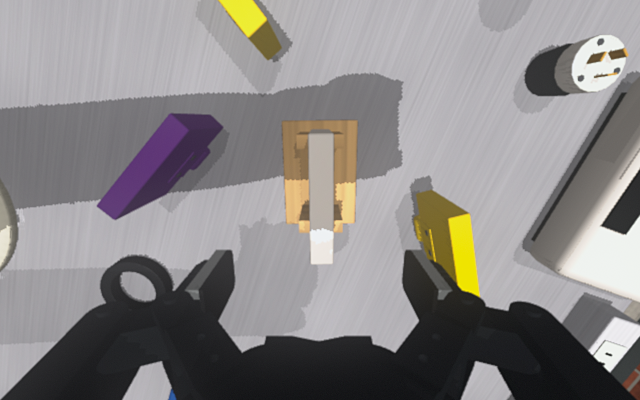

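View pics/w3z.png

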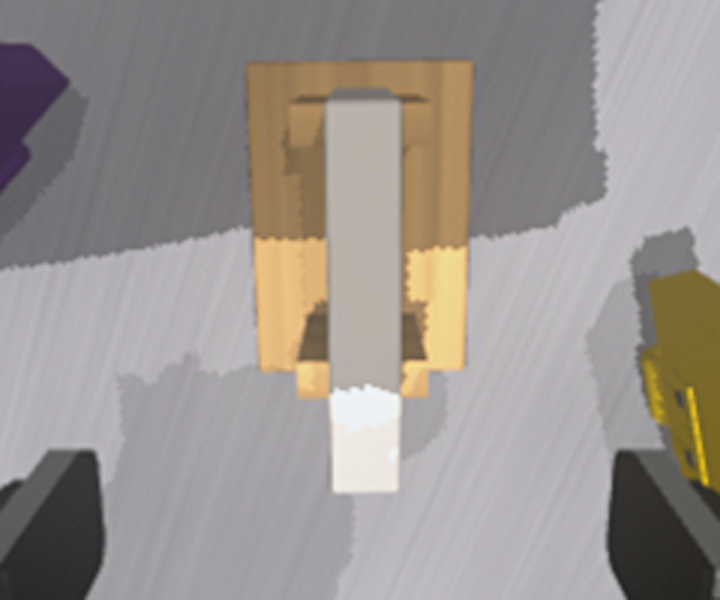

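Run:
```python
from h import *
K=vision.calibration('wrist');T=np.load('w3.npy');KM=(K['camera_matrix'],T@K['mount'])
c=np.array([ray(KM,(200+(u+.5)/3-.5,100+(v+.5)/3-.5),.14) for u,v in((326,97),(400,97),(399,492),(332,492))])
print(c.round(4),c.mean(0),[np.linalg.norm(c[i]-c[(i+1)%4]).round(4) for i in range(4)])
d=c[:2].mean(0)-c[2:].mean(0);print('y yaw',np.degrees(np.arctan2(d[1],d[0])))
print('tool z yaw',np.degrees(np.arctan2(T[1,2],T[0,2])))
ctr=c.mean(0);yw=np.degrees(np.arctan2(d[1],d[0]))-90
plan((ctr[0],ctr[1],.101),down(yw))
```

```text
[[0.4505 0.2701 0.14  ]
 [0.4678 0.2763 0.14  ]
 [0.5059 0.174  0.14  ]
 [0.488  0.1675 0.14  ]] [0.47802438 0.22197776 0.14      ] [np.float64(0.0184), np.float64(0.1092), np.float64(0.019), np.float64(0.1092)]
y yaw 110.27181921050654
tool z yaw 19.765002566889365
tool z yaw 19.8 q [24.2  0.9  4.4 93.4  0.  94.4] t 4.625
rotvec [-0.47  0.03 -0.  ] shift after turn [117.    7.    3.8] shift before [117.    7.1   3.6]
```

Run:
```python
from h import *
out=[]
for n,x0,y0,w in(('top',225,195,70),('scene',335,215,80),('top',355,190,70),('scene',265,125,80)):
    im=cv2.imread(f'pics/{n}0.png');KM=cam(n);f=400/w
    b=cv2.resize(im[y0:y0+w*3//4,x0:x0+w],(400,300),interpolation=cv2.INTER_CUBIC)
    if len(out)<2: P=[np.array([.4505,.2701,.14]),np.array([.4678,.2763,.14]),np.array([.5059,.174,.14]),np.array([.488,.1675,.14])]
    else: P=[np.array([.5089+s*.013,-.2155+y,.09]) for s,y in((-1,.049),(1,.049),(1,-.049),(-1,-.049))]
    q=np.array([(proj(KM,p)-[x0,y0]+.5)*f-.5 for p in P]).astype(int)
    cv2.polylines(b,[q.reshape(-1,1,2)],True,(0,255,0),1);out.append(b)
cv2.imwrite('pics/chk.png',np.vstack([np.hstack(out[:2]),np.hstack(out[2:])]))
```

```text
(no output)
```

View pics/chk.png

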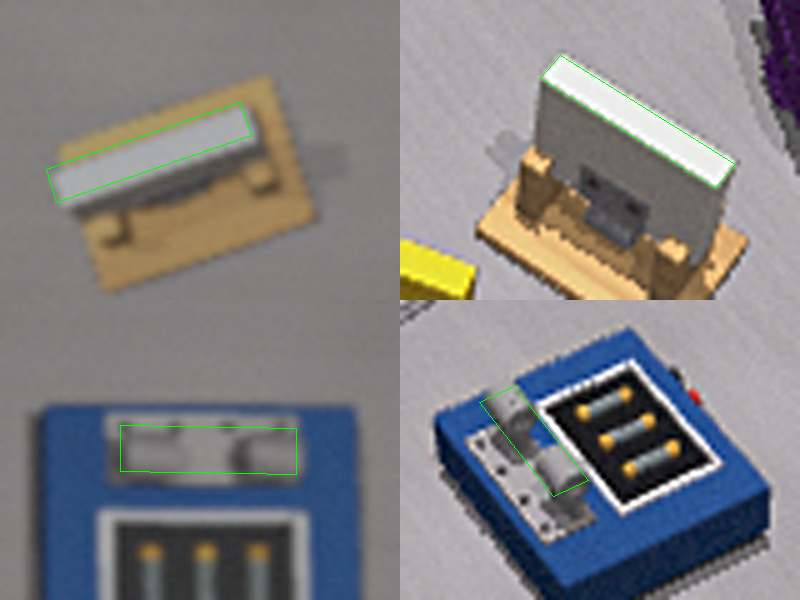

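The corners projected into the fixed cameras agree to within a few mm, so I'm going down to grasp.

>>> {"api": "carry_out", "payload": {
  "increments": [
    [-0.5,0,0,0,7,3.7,100],
    [0,0,0,30,0,0,100],
    [0,0,0,30,0,0,100],
    [0,0,0,30,0,0,100],
    [0,0,0,27,0,0,100],
    [0,0,0,0,0,0,100],
    [0,0,0,0,0,0,60],
    [0,0,0,0,0,0,30],
    [0,0,0,0,0,0,0],
    [0,0,0,0,0,0,0],
    [0,0,0,0,0,0,0],
    [0,0,0,0,0,0,0]
  ],
  "squeeze": 60
}}

```text
time: 6.12
ee_pos: [0.4781, 0.2222, 0.1012]
tcp_rot: [5.3, 89.9, 25.8]
wrist_force: [-0.5, -0.3, 5.4]
opening: 0.0192
```

Run:
```python
from h import *
o=sensors.get_obs();im=vision.camera('wrist')[:,:,::-1];cv2.imwrite('pics/w4.png',im);np.save('w4.npy',pose(o))
print(o['time'],o['ee_pos'],o['tcp_rot'],o['opening'],o['wrist_force'])
```

```text
6.125 [0.47813407 0.22215533 0.10117555] [ 5.30703594 89.94444079 25.79684134] 0.019212805160489687 [-0.4736648  -0.26109512  5.40248068]
```

View pics/w4.png

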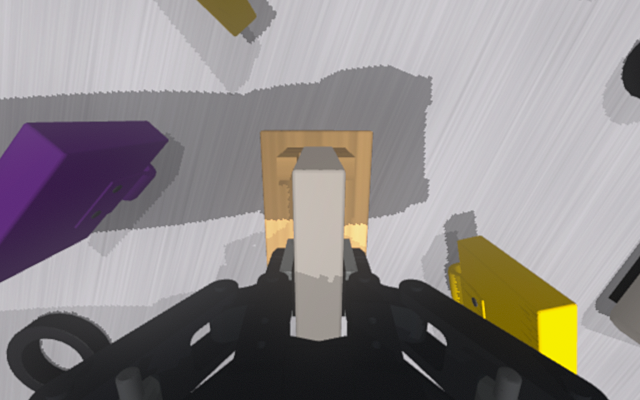

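The hatch is gripped (19.2 mm opening) and seated in the stand, so its hole is 69.2 mm below the TCP. Lifting and carrying it over.

>>> {"api": "carry_out", "payload": {
  "increments": [
    [0,0,0,-5,0,0,0],
    [0,0,0,-20,0,0,0],
    [0,0,0,-30,0,0,0],
    [0,0,0,-35,0,0,0],
    [0,0,0,-35,0,0,0],
    [0,0,0,-25,0,0,0],
    [4,0,0,0,0,0,0],
    [5,0,0,0,0,0,0],
    [5,0,0,0,0,0,0],
    [4,0,0,0,0,0,0],
    [1.9,0,0,0,0,0,0],
    [0,0,0,0,0,0,0]
  ]
}}

```text
time: 7.68
ee_pos: [0.4778, 0.222, 0.2504]
tcp_rot: [-153.7, 90.0, -153.1]
wrist_force: [0.6, 0.6, -0.9]
opening: 0.0192
```

>>> {"api": "carry_out", "payload": {
  "increments": [
    [0,0,0,0,-15,1,0],
    [0,0,0,0,-40,2.5,0],
    [0,0,0,0,-45,2.5,0],
    [0,0,0,0,-45,2.5,0],
    [0,0,0,0,-45,2.5,0],
    [0,0,0,0,-45,2.5,0],
    [0,0,0,0,-45,2.5,0],
    [0,0,0,0,-45,2.5,0],
    [0,0,0,0,-45,2.5,0],
    [0,0,0,0,-40,2.5,0],
    [0,0,0,0,-28,2.5,0],
    [0,0,0,0,0,0,0]
  ]
}}

```text
time: 9.18
ee_pos: [0.5077, -0.2179, 0.2501]
tcp_rot: [178.6, 89.9, 179.1]
wrist_force: [-0.3, 0.0, -0.9]
opening: 0.0194
```

>>> {"api": "carry_out", "payload": {
  "increments": [
    [0,0,0,0,0,0,0],
    [0,0,0,0,0,0,0]
  ]
}}

```text
time: 9.43
ee_pos: [0.5083, -0.215, 0.2509]
tcp_rot: [-5.8, 90.0, -5.1]
wrist_force: [-0.1, 0.8, -1.8]
opening: 0.0197
```

Run:
```python
from h import *
plan((.5088,-.2155,.1592),down(.57))
o=sensors.get_obs();im=vision.camera('wrist')[:,:,::-1];cv2.imwrite('pics/w5.png',im);np.save('w5.npy',pose(o))
print(o['time'],o['ee_pos'],o['tcp_rot'],o['opening'],o['wrist_force'])
im=vision.camera('scene')[:,:,::-1];cv2.imwrite('pics/s5.png',im)
cv2.imwrite('pics/s5z.png',cv2.resize(im[90:210,230:390],None,fx=4.5,fy=4.5,interpolation=cv2.INTER_CUBIC))
im=vision.camera('top')[:,:,::-1];cv2.imwrite('pics/t5.png',im)
```

```text
tool z yaw 0.66 q [-22.9   5.7  13.1  97.3   0.   66.4] t 9.425
rotvec [0.09 0.01 0.  ] shift after turn [91.7 -0.5  0.5] shift before [91.7 -0.5  0.5]
9.425 [ 0.50828385 -0.21501588  0.25087783] [-5.80406771 89.98678481 -5.14792618] 0.019672277365173324 [-0.12042312  0.80028866 -1.8159345 ]
```

View pics/w5.png

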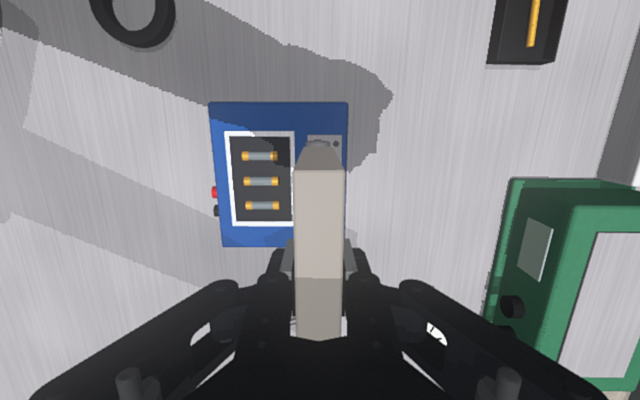

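View pics/s5z.png

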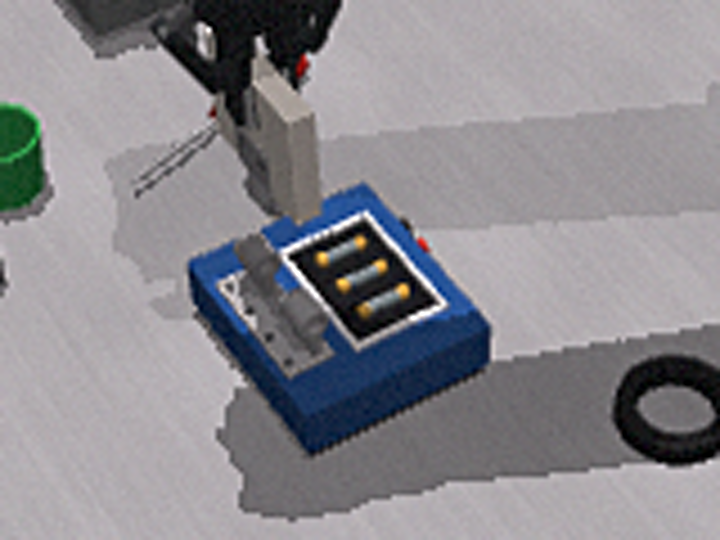

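Run:
```python
from h import *
K=vision.calibration('wrist')
for n,dz in(('w4',.0),('w5',.2509-.1012)):
    im=cv2.imread(f'pics/{n}.png');g=im[130:200,300:336].mean((1,2));e=np.diff(g);print(n,[(130.5+i,e[i].round(1)) for i in np.argsort(-abs(e))[:5]])
    T=np.load(n+'.npy');KM=(K['camera_matrix'],T@K['mount'])
    l=im[230,270:370].mean(1);e=np.diff(l);print([(270.5+i,e[i].round(1)) for i in np.argsort(-abs(e))[:6]])
    for v in(168,170):
        P=ray(KM,(319,v),.14+dz);print(v,(T[:3,:3].T@(P-T[:3,3])*1000).round(2))
    cv2.imwrite(f'pics/{n}z.png',cv2.resize(im[130:270,260:380],None,fx=4,fy=4,interpolation=cv2.INTER_CUBIC))
a=np.hstack([cv2.imread('pics/w4z.png')[:400],cv2.imread('pics/w5z.png')[:400]])[:,:800];cv2.imwrite('pics/cmp.png',cv2.resize(a,None,fx=.83,fy=1) if a.shape[1]>800 else a)
```

```text
w4 [(np.float64(169.5), np.float64(27.9)), (np.float64(168.5), np.float64(14.3)), (np.float64(170.5), np.float64(13.1)), (np.float64(131.5), np.float64(12.8)), (np.float64(146.5), np.float64(-9.4))]
[(np.float64(343.5), np.float64(21.0)), (np.float64(344.5), np.float64(20.7)), (np.float64(292.5), np.float64(-16.3)), (np.float64(294.5), np.float64(13.7)), (np.float64(365.5), np.float64(-12.0)), (np.float64(295.5), np.float64(10.3))]
168 [-38.82  54.93   1.39]
170 [-38.82  54.2    1.39]
w5 [(np.float64(169.5), np.float64(30.8)), (np.float64(134.5), np.float64(24.7)), (np.float64(170.5), np.float64(18.2)), (np.float64(135.5), np.float64(10.3)), (np.float64(139.5), np.float64(-9.6))]
[(np.float64(344.5), np.float64(39.0)), (np.float64(293.5), np.float64(30.3)), (np.float64(342.5), np.float64(-25.0)), (np.float64(292.5), np.float64(23.0)), (np.float64(343.5), np.float64(-22.7)), (np.float64(345.5), np.float64(21.0))]
168 [-38.82  54.93   1.39]
170 [-38.82  54.2    1.39]
```

View pics/w4z.png

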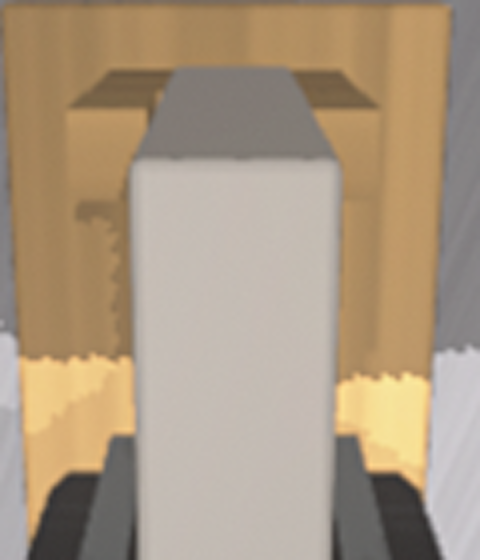

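Run:
```python
from h import *
K=vision.calibration('wrist');print(K)
T=np.load('w4.npy');print(T.round(4));KM=(K['camera_matrix'],T@K['mount'])
for u in(318,319): print((T[:3,:3].T@(ray(KM,(u,170),.14)-T[:3,3])*1000).round(2), (T[:3,:3].T@(KM[1][:3,3]-T[:3,3])*1000).round(2))
```

```text
{'camera_matrix': array([[286.00295348,   0.        , 318.11045186],
       [  0.        , 286.00295348, 201.90929232],
       [  0.        ,   0.        ,   1.        ]]), 'mount': array([[-5.35270044e-04,  2.82814247e-01, -9.59174549e-01,
        -1.40936693e-01],
       [-1.91354766e-04,  9.59174640e-01,  2.82814381e-01,
         7.23217057e-02],
       [ 9.99999838e-01,  3.34924688e-04, -4.59299597e-04,
         1.02280191e-03],
       [ 0.00000000e+00,  0.00000000e+00,  0.00000000e+00,
         1.00000000e+00]])}
[[ 9.000e-04 -3.500e-01  9.367e-01  4.781e-01]
 [ 4.000e-04  9.367e-01  3.500e-01  2.222e-01]
 [-1.000e+00  1.000e-04  1.000e-03  1.012e-01]
 [ 0.000e+00  0.000e+00  0.000e+00  1.000e+00]]
[-38.82  54.2    1.03] [-140.94   72.32    1.02]
[-38.82  54.2    1.39] [-140.94   72.32    1.02]
```

```bash
for i in 1 2 3; do python3 - <<'E'
from h import *
for i in range(3):print(sensors.get_obs()['time'],vision.calibration('wrist')['mount'][:3,3]*1000,vision.calibration('scene')['extrinsics'][:3,3])
E
done
```

```text
9.575 [-140.93669285   72.32170569    1.02280191] [ 0.463197    0.16618892 -1.47232196]
9.575 [-140.93669285   72.32170569    1.02280191] [ 0.463197    0.16618892 -1.47232196]
9.575 [-140.93669285   72.32170569    1.02280191] [ 0.463197    0.16618892 -1.47232196]
9.575 [-140.93669285   72.32170569    1.02280191] [ 0.463197    0.16618892 -1.47232196]
9.575 [-140.93669285   72.32170569    1.02280191] [ 0.463197    0.16618892 -1.47232196]
9.575 [-140.93669285   72.32170569    1.02280191] [ 0.463197    0.16618892 -1.47232196]
9.575 [-140.93669285   72.32170569    1.02280191] [ 0.463197    0.16618892 -1.47232196]
9.575 [-140.93669285   72.32170569    1.02280191] [ 0.463197    0.16618892 -1.47232196]
9.575 [-140.93669285   72.32170569    1.02280191] [ 0.463197    0.16618892 -1.47232196]
```

```bash
cat > re.py <<'E'
from fitcase import *
Kc=vision.calibration('wrist')['camera_matrix']
M0=np.array([[-8.69240955e-04,2.81752392e-01,-9.59486755e-01,-1.40936520e-01],[-1.91477611e-04,9.59487053e-01,2.81752653e-01,7.28491708e-02],[9.99999604e-01,4.28631177e-04,-7.80076168e-04,-.0002],[0,0,0,1]])
z=lambda x,o:o+(np.array(x)+.5)/3.75-.5
m1=np.r_[z([261,385],230),z([129,294],110)];m2=np.r_[z([270,384],230),z([427,593],110)]
for dh in(0,-.001,-.002,-.003,-.004):
    M=M0.copy();M[0,3]+=dh
    T2=np.load('w2.npy');KM=(Kc,T2@M);p,r=fit(KM,m1,m2,False)
    ct=T2[:3,:3].T@(np.r_[p[:2],.09]-T2[:3,3])*1000
    T3=np.load('w3.npy');KM=(Kc,T3@M)
    c=np.array([ray(KM,(200+(u+.5)/3-.5,100+(v+.5)/3-.5),.14) for u,v in((326,97),(400,97),(399,492),(332,492))])
    ht=T3[:3,:3].T@(c.mean(0)-T3[:3,3])*1000
    L=np.linalg.norm(c[0]-c[3])
    T4=np.load('w4.npy');P=ray((Kc,T4@M),(318.7,169.7),.14);e=T4[:3,:3].T@(P-T4[:3,3])*1000
    print(dh,'case',p.round(4),'cost',(r@r).round(2),'in tool',ct.round(2),'hatch in tool w3',ht.round(2),'len',L.round(4),'w4 end',e.round(2))
T3=np.load('w3.npy');T4=np.load('w4.npy');print('moved w3->w4',T3[:3,:3].T@(T4[:3,3]-T3[:3,3])*1000)
for n in'2345':
    T=np.load(f'w{n}.npy');print(n,np.degrees(np.arctan2(T[1,2],T[0,2])).round(2),T[:3,0].round(4))
E
python3 re.py
```

```text
Traceback (most recent call last):
  File "re.py", line 1, in <module>
    from fitcase import *
  File "fitcase.py", line 1, in <module>
    from h import *
  File "h.py", line 1, in <module>
    import numpy as np, cv2
  File "re.py", line 2, in <module>
    Kc=vision.calibration('wrist')['camera_matrix']
NameError: name 'vision' is not defined
```

```bash
mv re.py refit.py; python3 refit.py
```

```text
0 case [ 0.5078 -0.2141  0.5679] cost 4.71 in tool [78.84  4.24 -1.27] hatch in tool w3 [78.11  8.23  2.37] len 0.1091 w4 end [-38.82  54.95   0.1 ]
-0.001 case [ 0.5078 -0.2144  0.57  ] cost 3.26 in tool [78.84  3.95 -1.28] hatch in tool w3 [78.11  7.94  2.39] len 0.1096 w4 end [-38.82  54.78   0.1 ]
-0.002 case [ 0.5078 -0.2147  0.5721] cost 2.21 in tool [78.84  3.65 -1.28] hatch in tool w3 [78.11  7.64  2.4 ] len 0.1101 w4 end [-38.82  54.6    0.1 ]
-0.003 case [ 0.5077 -0.215   0.5741] cost 1.55 in tool [78.84  3.36 -1.29] hatch in tool w3 [78.11  7.35  2.41] len 0.1106 w4 end [-38.82  54.43   0.11]
-0.004 case [ 0.5077 -0.2153  0.5761] cost 1.27 in tool [78.84  3.07 -1.29] hatch in tool w3 [78.11  7.05  2.42] len 0.1111 w4 end [-38.82  54.25   0.11]
moved w3->w4 [116.9318043    7.15027926   3.74227411]
2 -0.04 [ 1.4e-03 -6.0e-04 -1.0e+00]
3 19.77 [ 7.e-04  3.e-04 -1.e+00]
4 20.49 [ 9.e-04  4.e-04 -1.e+00]
5 0.66 [ 2.e-04 -0.e+00 -1.e+00]
```

With one fixed camera mount, which also matches the panel's known place in the pads, the hinge comes out at (0.5077, -0.2148). The target TCP is then (0.5077, -0.2148, 0.1592). I'm correcting and lowering in stages.

>>> {"api": "carry_out", "payload": {
  "increments": [
    [0.1,0,0,5,0.2,-0.6,0],
    [0,0,0,15,0,0,0],
    [0,0,0,20,0,0,0],
    [0,0,0,15,0,0,0],
    [0,0,0,5,0,0,0],
    [0,0,0,0,0,0,0],
    [0,0,0,0,0,0,0]
  ]
}}

```text
time: 10.45
ee_pos: [0.5081, -0.2156, 0.1913]
tcp_rot: [-22.4, 89.9, -21.9]
wrist_force: [0.2, -0.4, -1.7]
opening: 0.0191
```

Run:
```python
from h import *
plan((.5077,-.2148,.1592),down(.57))
print(sensors.get_obs()['wrist_force'])
im=vision.camera('scene')[:,:,::-1];cv2.imwrite('pics/s6.png',im)
cv2.imwrite('pics/s6z.png',cv2.resize(im[100:180,260:350],None,fx=7,fy=7,interpolation=cv2.INTER_CUBIC))
```

```text
tool z yaw 0.5 q [-23.    4.5   5.2  90.6   0.   66.5] t 10.45
rotvec [-0.07  0.06  0.02] shift after turn [32.1  0.8 -0.4] shift before [32.1  0.8 -0.4]
[ 0.16303275 -0.44113522 -1.71302376]
```

View pics/s6z.png

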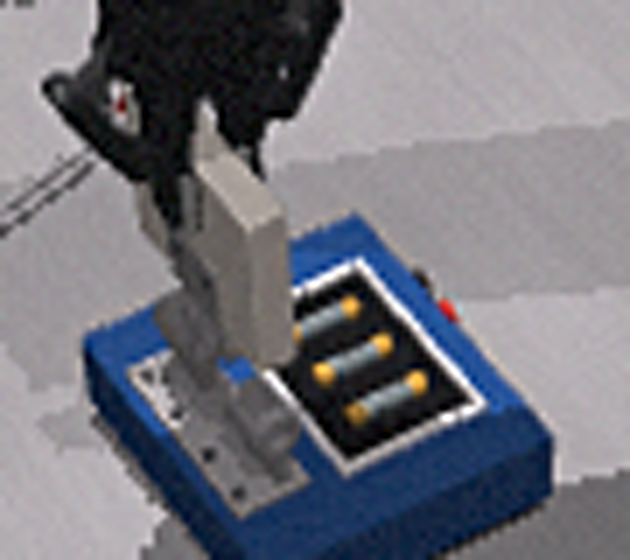

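The scene picture shows the hatch knuckle above the gap between the case knuckles, roughly centred at about (293,150). I'm lowering the remaining distance slowly.

>>> {"api": "carry_out", "payload": {
  "increments": [
    [0,0,0,4,0.4,-0.2,0],
    [0,0,0,5,0,0,0],
    [0,0,0,5,0,0,0],
    [0,0,0,5,0,0,0],
    [0,0,0,5,0,0,0],
    [0,0,0,5,0,0,0],
    [0,0,0,3,0,0,0],
    [0,0,0,0,0,0,0],
    [0,0,0,0,0,0,0]
  ]
}}

```text
time: 11.62
ee_pos: [0.5077, -0.2151, 0.1588]
tcp_rot: [-25.9, 90.0, -25.4]
wrist_force: [0.8, -0.1, -1.8]
opening: 0.0198
```

Run:
```python
from h import *
A=[];F=[]
for i in range(10):
    im=vision.camera(['scene','wrist','top'][i%3]);o=sensors.get_obs();A.append(o['ee_pos']);F.append(o['wrist_force'])
    if i<3: cv2.imwrite(f'pics/f{i}.png',im[:,:,::-1])
A=np.array(A);print(A.mean(0),A.std(0),np.mean(F,0),o['opening'],o['time'],pose(o)[:3].round(4))
im=cv2.imread('pics/f0.png');cv2.imwrite('pics/s7z.png',cv2.resize(im[100:180,260:350],None,fx=7,fy=7,interpolation=cv2.INTER_CUBIC))
im=cv2.imread('pics/f1.png');cv2.imwrite('pics/w7z.png',cv2.resize(im[90:290,200:440],None,fx=3,fy=3,interpolation=cv2.INTER_CUBIC))
```

```text
[ 0.50768456 -0.21509265  0.15873558] [3.59144635e-05 2.25121842e-05 8.47479363e-05] [ 0.00719174 -0.12554039 -1.88034967] 0.01926201628736264 12.125 [[ 0.     -0.0087  1.      0.5076]
 [-0.      1.      0.0087 -0.2151]
 [-1.     -0.      0.      0.1586]]
```

View pics/s7z.png

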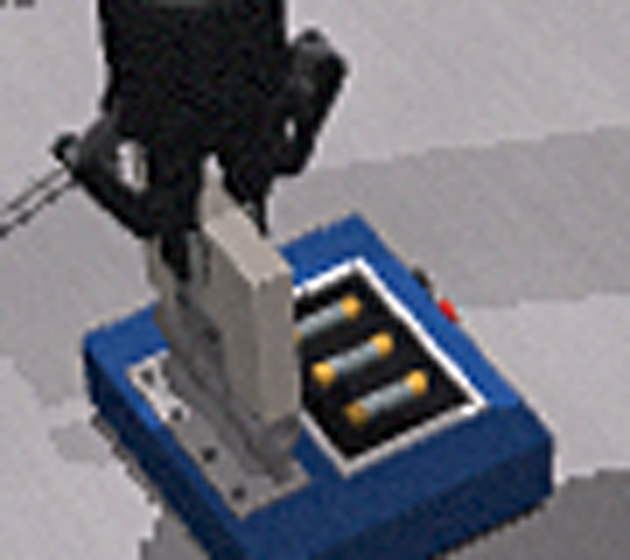

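View pics/w7z.png

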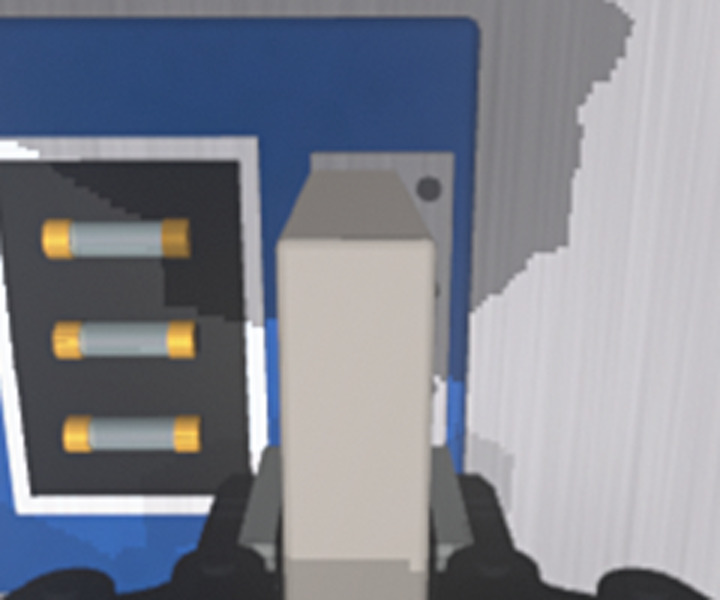

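Run:
```python
from fitcase import *
c=np.array([.5077,-.2148,.09]);a=np.radians(.57);Rz=R.from_euler('z',.57,degrees=True).as_matrix()
hc=np.array([.5077,-.2151,.0895])
out=[]
def pl(b,P,KM,x0,y0,f,col):
    q=np.array([(proj(KM,p)-[x0,y0]+.5)*f-.5 for p in P]);cv2.polylines(b,[np.round(q*8).astype(np.int32).reshape(-1,1,2)],True,col,1,cv2.LINE_AA,3)
for n,fn,x0,y0,w in(('scene','f0',275,115,60),('scene','s5',275,115,60)):
    im=cv2.imread(f'pics/{fn}.png');KM=cam(n);f=400/w
    b=cv2.resize(im[y0:y0+80,x0:x0+w],None,fx=f,fy=f,interpolation=cv2.INTER_CUBIC)
    if fn=='f0':
        pl(b,[hc+Rz@np.array([x,y,.108]) for x,y in((-.01,-.055),(.01,-.055),(.01,.055),(-.01,.055))],KM,x0,y0,f,(0,255,0))
        pl(b,[hc+Rz@np.array([x,.055,z]) for x,z in((-.01,.018),(.01,.018),(.01,.108),(-.01,.108))],KM,x0,y0,f,(0,255,0))
    for y0_,y1_ in((.019,.049),(-.049,-.019)):
        h=hull(KM,c,.57,y0_,y1_);hh=cv2.convexHull(h.astype(np.float32))[:,0]
        q=(hh-[x0,y0]+.5)*f-.5;cv2.polylines(b,[np.round(q*8).astype(np.int32).reshape(-1,1,2)],True,(0,255,255),1,cv2.LINE_AA,3)
    out.append(b)
cv2.imwrite('pics/ov.png',np.hstack(out))
```

```text
(no output)
```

View pics/ov.png

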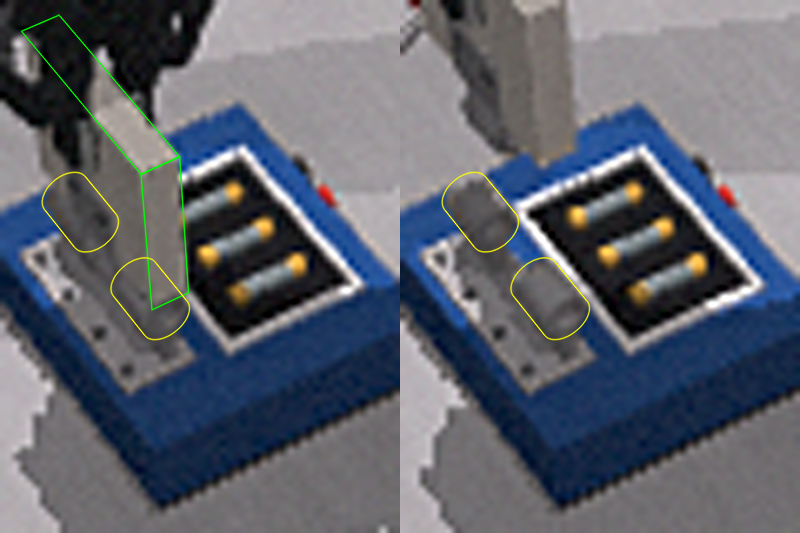

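Both projected models fit the scene picture to under about 1 mm, hatch in green and case knuckles in yellow. I'll do a last trim of 0.4 mm up and 0.3 mm along the axis.

>>> {"api": "carry_out", "payload": {
  "increments": [
    [0,0,0,-0.4,0.3,0,0],
    [0,0,0,0,0,0,0],
    [0,0,0,0,0,0,0],
    [0,0,0,0,0,0,0]
  ]
}}

```text
time: 12.62
ee_pos: [0.5076, -0.2148, 0.159]
tcp_rot: [-159.6, 90.0, -159.1]
wrist_force: [-1.4, 1.0, -2.3]
opening: 0.0194
```

Run:
```python
from h import *
from workcell import job_done
o=sensors.get_obs();print(o['time'],o['ee_pos'],o['tcp_rot'],o['wrist_force'],o['opening'],abs(o['qd']).max())
print(job_done())
```

```text
12.625 [ 0.50762843 -0.21478971  0.15900344] [-159.57580887   89.99911358 -159.07971165] [-1.44965974  0.99178405 -2.2985386 ] 0.01944086945536386 0.054755639610102734
the job is handed in; nothing more can be done
None
```

The hatch is out of its stand and held by the gripper, with its knuckle lowered between the two case knuckles. I handed the job in at 12.6 s; it gives no verdict, so my own checks are all I have.

**Position:** The last reading put the tool at (0.5076, -0.2148, 0.1590) m. My target was (0.5077, -0.2148, 0.1592), so all three axes are within about 0.2 mm of it. The yaw matched the hinge axis to about 0.1°, and the tool was vertical.

**Grip:** The fingers were 19.4 mm apart on the panel, and the wrist picture showed no slip during the lift.

**Contact with the case:** The vertical force was about -2 N, close to the hatch's own weight. The last single reading also showed about 1.4 N and 1.0 N sideways, against near zero averaged just before, so I took it as noise and did not check it further.

**Fit against the scene camera:** Projected outlines of the hatch and both case knuckles matched the picture to within about 1 mm.

**Disagreements:**
- **Wrist calibration:** the camera mount values changed by over 1 mm between calls. I fixed one mount, checked it against the held panel, and this moved the hinge's x from 0.509 to 0.508 m.
- **Top camera:** it disagreed with the wrist camera by about 3–6 mm on where the hatch stood along its own width. I relied on the wrist and scene cameras instead.

Nothing else on the bench was touched as far as I saw, but I did not compare the loose objects' positions before and after.

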